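# Set out the bench for the next filter test

## Robot

A 7-joint arm with a two-finger parallel gripper is mounted at the origin on a cart in front of the work surface, level with it; the furniture and walls round the work are solid. World frame = base frame: x ahead of the robot, y to its left, z up, the work surface at z = 0. Lengths are in m, angles in rad, forces in N, time in s.
With the tool pointing down it reaches from about 0.35 to 0.9 m from the base axis. Payload 8.1 kg.
Tool frame: the origin (TCP) lies at the very end of the fingers, on their centre line; the grasp point (between the pads) lies 19 mm behind it (arm.tcp_to_grasp is the z of the grasp point in the tool frame, in m); z points along the fingers, y is the line along which they close (so a half turn about z gives the same grasp; the last joint's range is limited). The gripper opens to 92 mm and grips with 3 to 60 N. Pads are 19 mm wide; open, the fingers measure 130 mm over their backs; the gripper's body (75 mm by 190 mm) begins 47 mm behind the grasp point.
Start: joints at [-1.205, 0.434, 0.025, 1.573, -0.012, 1.134, -0.075], TCP at [0.282, 0.558, 0.227] pointing down, gripper open.
Joint ranges: [-2.62, 2.62], [-0.44, 2.09], [-1.27, 1.32], [0.08, 2.57], [-1.32, 4.46], [0.12, 2], [-2.74, 2.74]. Speed limits (rad/s): [2.22, 2.22, 3.01, 3.01, 3.14, 3.14, 3.14].

## Interface

Orientations are given as a rotation vector (axis times angle).
In Python, from cell import readout, vision, sign_off, arm gives the robot as it stands. The module is installed in compiled form; this text tells all that it offers.
- The arm moves only by the shell command python3 -m creep 'ROWS' [FORCE]. ROWS is JSON, a list of rows, each a list of 5 numbers: the shift along the tool's x, y, z in units of 4 cm (1.0 is 4 cm), then the turn about the tool's z in units of 4 degrees (1.0 is 4 degrees), then the opening, from 0 (shut) to 1 (fully open). A call has 1 to 12 rows; each row shifts and turns the commanded pose from where the row before left it, along the tool's axes as they then stand; what a row does not reach is not made up. A row lasts 1/8 s, in which the tool goes at most 62.5 mm and 10.7 degrees, less where a joint would pass 70% of its speed; a pose out of reach is approached as far as the arm can. A call with a number of a shift or a turn outside -1 to 1 is refused whole. A call with a gripper value outside its range is refused whole. The fingers move at their own pace and stop on an object; FORCE is the grip in N (left out, the last holds). Time passes only in rows, so rows that do not move let the fingers close. It gives the time, the measured TCP pose, the force, the opening and the grip force at its end, in the units of the state.
- readout.observe(): the state, without advancing time (a new reading comes with each control period).
- vision.get_image(name): name is "scene" or "side" or "wrist"; returns a dict with "pixels" (480x640x3 uint8, blue, green, red), "z_map" (480x640 float32, m along the optical axis (not along the pixel's ray), 0 where there is no reading), "camera_matrix" (3x3 intrinsics, pixels), "position" and "rotation" of the camera in the world. Camera axes: x right, y up, looking along -z (the intrinsics and any distortion apply to the point x, -y, -z); pixel columns grow to the right and rows downward; lengths in m; the calibration is good to about 2 mm. A picture is of the moment at which its call begins.
- sign_off(): hands the job in; it is judged then, once.
The state is a dict: "clock": time; "joints": joint angles; "dq": joint speeds; "joint_efforts": joint torques, N m; "position": TCP position; "ee_rot": TCP orientation; "force": force on the tool from outside, world axes, zero at the start; "ft_torque": the same for the moment, N m; "width": opening from 0.0 (shut) to 1.0 (fully open); "gripper_force": force on a finger pad.
Only numpy, scipy, OpenCV 4.12 (cv2) and the standard library are available. Lean on these libraries where they do the work, as an engineer would, in place of code of your own. Each camera call takes 0.05 s, during which the arm holds its last target. There are 200 camera calls.

## Task

Set out the bench for the next filter test, left and right being as you see them from the robot: put the small carton to the left of the grey case in front of you, lengthwise along the case's long side, level with its middle and with a gap of about 3 cm, and lay the roll of tape flat on the middle of the carton's top. Lay the in-line filter on the middle of the case's lid, lengthwise with the case, and stand the solder reel on its flange to the right of the multimeter in front of you, level with the middle of the multimeter's long side and again with a gap of about 3 cm. Leave the case, the multimeter and the other things where they are.

Things in the scene. Friction and masses are not known exactly. Their poses are not given: they have to be found in the camera images.
- case: closed flat grey hinged case, 110 mm along its own x (about 125 with latches and hinge), 160 mm along its own y, flat lid top 46 mm above the bench; it lies with its long sides pointing away from the robot (turned by up to about 12 degrees), its own +x pointing to the robot's left. Loose, 0.9 kg, lid stays shut. Origin: middle of the underside; the body's left side is at own x = +57 mm, its right side at x = -53 mm. To be left in place (it may shift 20 mm at most).
- multimeter: orange and black hand multimeter lying on its back, 158 mm along its own x (pointing away from the robot, turned by up to about 12 degrees), 76 mm along its own y (pointing left), body 34 mm high, dial up to 49 mm. Loose, 0.38 kg. Origin: middle of the underside. It and the case change places between starts. (More boxes, a meter and a mug stand out of reach at the far left edge of the bench: not meant.) To be left in place (it may shift 20 mm at most).
- carton: small closed brown cardboard carton, 90 mm along its own x, 70 mm along its own y, 36 mm high, 0.15 kg. Origin: middle of the underside, z up. To be gripped across its 70 mm.
- tape: dark roll of tape lying flat, 54 to 57 mm across, 19 mm high, 0.05 kg; solid to the touch (nothing fits into its hole). Origin: middle of the underside, z up.
- reel: reel of bright solder wire standing on its black flange, 56 mm across, 37 mm high, 0.26 kg. It can be gripped 56 mm wide along its own x or y, best with the fingers square to these. Origin: middle of the underside, z up.
- inline_filter: white in-line filter, a straight thin rod with a coupling at each end, 80 mm long along its own y, 17 mm wide and high, lying down; 0.06 kg. Origin: middle of the underside, z up. By far the longest of the white connectors on the bench.
- adaptor: bystander: short white coaxial adaptor lying down, 45 mm long along its own y, 20 mm wide and high; not to be moved by more than 30 mm.
- stick: bystander: blue memory stick lying flat, 49 mm long along its own y, 18 mm wide, 8 mm high; not to be moved by more than 30 mm.
- tweezers: bystander: steel tweezers lying flat, 128 mm long along its own y, 14 mm wide, 9 mm high; not to be moved by more than 30 mm.
There are look-alikes about, which are no part of the job. There is more than one size of the carton; the job needs the smaller. Leave any red look-alike of the inline_filter alone.

How it is judged:
At the end, for the whole second after the job is handed in: Carton left of the case, gap 18-48 mm, level within 15 mm, parallel within 0.17 rad; tape flat on it within 14 mm of its middle; filter on the lid within 15 mm of the middle, along it within 0.17 rad; reel upright right of the multimeter, gap 15-45 mm, level within 15 mm; all at rest (x of carton in the frame of case between 0.11 and 0.14 m and y of carton in the frame of case between -0.015 and 0.015 m and angle between the x axis of carton and the y axis of case, either way round below 0.17 rad and height (world z) of each of carton, reel below 0.006 m and angle between each of carton, tape, reel's own z axis and vertical below 0.1 rad and horizontal distance between tape and carton below 0.014 m and z of tape in the frame of carton between 0.031 and 0.041 m and x of inline_filter in the frame of case between -0.013 and 0.017 m and y of inline_filter in the frame of case between -0.015 and 0.015 m and z of inline_filter in the frame of case between 0.042 and 0.051 m and angle between the y axis of inline_filter and the y axis of case, either way round below 0.17 rad and y of reel in the frame of multimeter between -0.111 and -0.081 m and x of reel in the frame of multimeter between -0.015 and 0.015 m and linear speed of each of carton, tape, inline_filter, reel below 0.02 m/s); the robot touches nothing.
It fails at once if the case is shifted by more than 20 mm (distance of case from where it was at the start of the episode above 0.02 m).
It fails at once if the multimeter is shifted by more than 20 mm (distance of multimeter from where it was at the start of the episode above 0.02 m).
It fails at once if the adaptor is shifted by more than 30 mm (distance of adaptor from where it was at the start of the episode above 0.03 m).
It fails at once if the stick is shifted by more than 30 mm (distance of stick from where it was at the start of the episode above 0.03 m).
It fails at once if the tweezers is shifted by more than 30 mm (distance of tweezers from where it was at the start of the episode above 0.03 m).
It also fails if it takes over 112 s, if anything falls off the work surface, if the arm or the gripper's body presses on something with over 40 N, if the wrist force passes 120 N, or if a joint passes its speed limit or range.

## Working session

There is one attempt and no reset: what is moved stays moved. The work goes in short steps, Python scripts to look and compute and a shell command to move; the robot and the scene stay as the last step left them, time stands still between calls to the robot, and variables do not carry over. Pictures are saved under pics/ and viewed, at most 14 in all, crops included, and the job is handed in when it is done.

```bash
mkdir -p pics; cat > h.py <<'E'
import numpy as np, cv2
from cell import readout, vision
from scipy.spatial.transform import Rotation as R
def grab(name, fn=None):
    d=vision.get_image(name); p=np.asarray(d["pixels"])
    if fn: cv2.imwrite("pics/"+fn,p)
    z=np.asarray(d["z_map"]); K=np.asarray(d["camera_matrix"])
    v,u=np.mgrid[0:480,0:640]
    X=np.stack([(u-K[0,2])/K[0,0]*z,-(v-K[1,2])/K[1,1]*z,-z],-1)
    r=np.asarray(d["rotation"]); r=r if r.shape==(3,3) else R.from_rotvec(r).as_matrix()
    W=X@r.T+np.asarray(d["position"]); W[z<=0]=np.nan
    return p,W,d
E
python3 - <<'E'
from h import *
for n in("scene","side"):
    p,W,d=grab(n,n+"1.png"); print(n,d["position"],d["rotation"],d["camera_matrix"],[k for k in d])
    np.save(n+"W.npy",W)
s=readout.observe(); print(s)
print(R.from_rotvec(s["ee_rot"]).as_matrix().round(3))
E
```

```text
scene [-0.30390078 -0.45493046  0.90483778] [ 0.75942108 -0.40940899 -0.91332949] [[488.84213461   0.         317.950461  ]
 [  0.         488.84213461 239.56315356]
 [  0.           0.           1.        ]] ['pixels', 'z_map', 'camera_matrix', 'position', 'rotation']
side [0.31968172 0.98664967 0.71837277] [ 0.09319605 -1.37682252 -2.66650075] [[542.84304211   0.         318.38218666]
 [  0.         542.84304211 244.80182158]
 [  0.           0.           1.        ]] ['pixels', 'z_map', 'camera_matrix', 'position', 'rotation']
{'clock': 0.1, 'joints': array([-1.20462287,  0.43511915,  0.02497476,  1.5740197 , -0.01157496,
        1.13399132, -0.07510551]), 'dq': array([-0.00089232,  0.00043248,  0.00115617, -0.00156154, -0.00024467,
       -0.00132431,  0.00212321]), 'joint_efforts': array([ 3.50298746e-03, -6.69122672e+01,  9.88301039e-01, -3.15148187e+01,
       -6.04128465e-02,  3.73964931e-02,  9.28638201e-05]), 'position': array([0.28221713, 0.55713619, 0.22603943]), 'ee_rot': array([-7.29682932e-01, -3.05549581e+00,  2.17053158e-03]), 'force': array([-0.45052269, -0.46788878, -1.17631018]), 'ft_torque': array([-0.03876564, -0.062026  , -0.04576772]), 'gripper_force': 0.0, 'width': 0.9964706674606468}
[[-0.892  0.452 -0.   ]
 [ 0.452  0.892 -0.001]
 [-0.    -0.001 -1.   ]]
```

View pics/scene1.png

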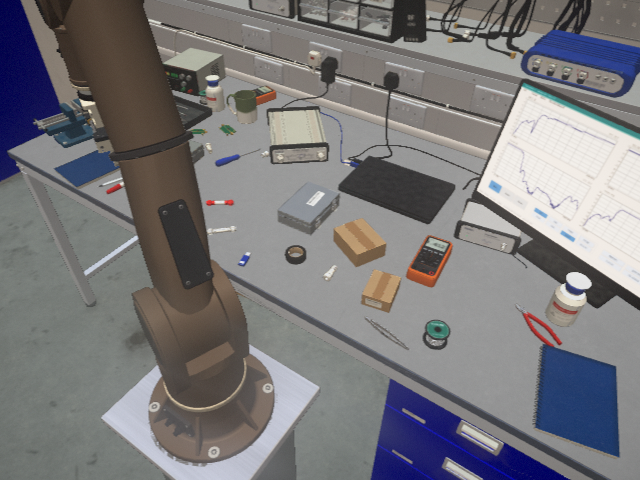

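View pics/side1.png

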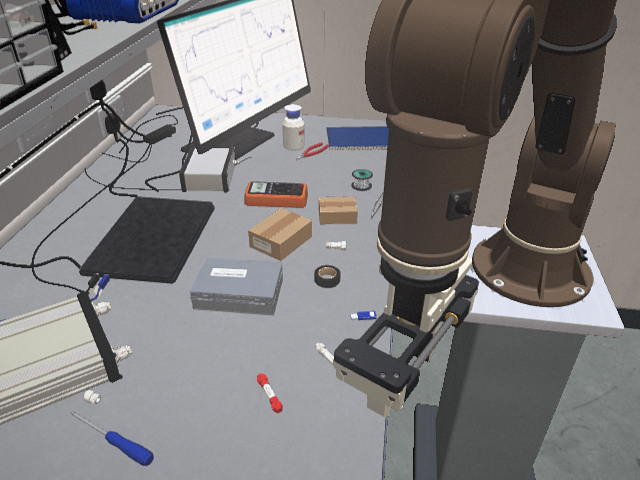

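The scene view shows the case at (310,207), large carton (360,242), small carton (381,290), multimeter (430,260), reel (436,333), tape (296,254), white filter (220,231), stick (244,259), adaptor (330,271) and tweezers (386,333). The side view shows the same objects, with the filter at (330,355) partly hidden by the gripper.

```bash
python3 - <<'E'
from h import *
g=np.zeros((800,1200),np.uint8); H=np.zeros((800,1200),np.float32)
for n in("scene","side"):
    W=np.load(n+"W.npy"); P=W[np.isfinite(W).all(-1)]
    m=(abs(P[:,2])<.004)&(P[:,0]>.35)&(P[:,0]<.8)&(abs(P[:,1])<.4); print(n,"bench z",np.median(P[m,2]))
    P=P[(P[:,2]>.006)&(P[:,2]<.09)&(P[:,0]>.25)&(P[:,0]<.95)&(abs(P[:,1])<.6)]
    i=(P[:,0]*1000).astype(int)-200; j=(P[:,1]*1000).astype(int)+600
    np.maximum.at(H,(i,j),P[:,2])
g=(H>0).astype(np.uint8); g=cv2.morphologyEx(g,cv2.MORPH_CLOSE,np.ones((5,5)))
N,L,S,C=cv2.connectedComponentsWithStats(g)
for k in range(1,N):
    if S[k,4]<100: continue
    ii,jj=np.nonzero(L==k); top=np.percentile(H[ii,jj][H[ii,jj]>0],97)
    def rect(m): 
        c,s,a=cv2.minAreaRect(np.stack([ii[m]+200,jj[m]-600],-1).astype(np.float32)); return np.round(c),np.round(s),round(a,1)
    t=H[ii,jj]>top-.006
    print(S[k,4],"top",round(float(top),3),"all",*rect(ii>-1),"| toplayer",*rect(t))
E
```

```text
scene bench z 0.00045283120262051835
side bench z -0.00038185586097516655
17428 top 0.015 all [ 468. -549.] [327. 137.] 23.7 | toplayer [ 467. -549.] [325. 136.] 23.7
745 top 0.011 all [343. 210.] [51. 20.] 12.5 | toplayer [343. 210.] [51. 20.] 12.5
123 top 0.011 all [ 334. -234.] [ 9. 41.] 2.3 | toplayer [ 334. -234.] [ 9. 41.] 2.3
411 top 0.012 all [ 347. -179.] [68. 14.] 81.0 | toplayer [ 347. -179.] [68. 14.] 81.0
906 top 0.019 all [390. 333.] [20. 81.] 45.0 | toplayer [389. 332.] [18. 81.] 45.0
2370 top 0.04 all [ 393. -306.] [55. 57.] 29.7 | toplayer [ 393. -305.] [54. 57.] 41.4
6690 top 0.039 all [ 436. -140.] [97. 77.] 11.1 | toplayer [ 437. -140.] [95. 75.] 11.8
692 top 0.022 all [423.  -3.] [49. 20.] 8.1 | toplayer [423.  -2.] [47. 19.] 11.6
1768 top 0.022 all [429. 107.] [60. 58.] 6.7 | toplayer [429. 107.] [56. 57.] 26.6
1188 top 0.018 all [479. 421.] [21. 80.] 36.5 | toplayer [479. 420.] [20. 80.] 37.5
10997 top 0.05 all [552. -10.] [124.  97.] 63.0 | toplayer [552. -10.] [124.  97.] 63.0
19113 top 0.049 all [595. 181.] [168. 127.] 2.1 | toplayer [595. 182.] [167. 115.] 
[... 181 characters left out ...]
6
2127 top 0.022 all [698. 538.] [ 25. 169.] 67.2 | toplayer [665. 551.] [23. 98.] 65.2
11470 top 0.015 all [ 772. -489.] [244.  83.] 68.5 | toplayer [ 771. -489.] [242.  83.] 68.5
31226 top 0.065 all [857. 410.] [234. 196.] 38.6 | toplayer [868. 420.] [207. 193.] 40.0
14410 top 0.061 all [ 798. -277.] [140. 178.] 7.5 | toplayer [ 805. -276.] [130. 169.] 8.9
61858 top 0.023 all [842.  57.] [214. 372.] 1.3 | toplayer [843.  45.] [211. 346.] 2.3
373 top 0.019 all [759. 476.] [19. 27.] 84.3 | toplayer [758. 476.] [16. 25.] 90.0
261 top 0.062 all [ 913. -396.] [46. 14.] 64.9 | toplayer [ 904. -414.] [ 5. 15.] 18.4
271 top 0.069 all [936. 582.] [18. 38.] 48.6 | toplayer [940. 584.] [17. 28.] 62.4
```

```bash
python3 -m creep '[[0,0,0,-0.96,1],[0,0,0,-0.96,1],[0,0,0,-0.96,1],[0,0,0,-0.96,1],[0,0,0,-0.96,1],[0,0,0,-0.96,1],[0,0,0,-0.96,1],[0,0,0,-0.96,1],[0,0,0,-0.96,1],[0,0,0,-0.96,1]]' 20
cat >> h.py <<'E'
def go(x,y,z=None,yaw=None):
    """print tool-frame units to TCP target; yaw=deg of tool y (mod 180). Turn done first, then shift in the turned frame."""
    s=readout.observe(); p=s["position"]; M=R.from_rotvec(s["ee_rot"]).as_matrix()
    cur=np.degrees(np.arctan2(M[1,1],M[0,1])); yaw=cur if yaw is None else yaw
    t=(yaw-cur+90)%180-90; a=np.radians(cur+t); d=np.array([x,y])-p[:2]
    ty=np.array([np.cos(a),np.sin(a)]); tx=np.array([-ty[1],ty[0]])
    print("clock",round(s["clock"],2),"tcp",p.round(4),"yaw",round(cur,1),"tilt",M[:,2].round(3),"q7",s["joints"][6].round(2),"w",round(s["width"],3),"| UNITS x %.2f y %.2f z %.2f turn %.2f"%(d@tx/.04,d@ty/.04,(p[2]-(p[2] if z is None else z))/.04,-t/4))
E
python3 -c "
from h import *
go(.436,-.14,.2,101.5)"
```

```text
clock: 1.35
position: [0.2823, 0.5573, 0.2262]
ee_rot: [0.319, -3.125, 0.001]
force: [0.3, 0.2, 0.3]
width: 0.998
gripper_force: 0.0
clock 1.35 tcp [0.2823 0.5573 0.2262] yaw 101.7 tilt [-0.    -0.001 -1.   ] q7 0.54 w 0.998 | UNITS x -0.29 y -17.85 z 0.66 turn 0.04
```

```bash
python3 -m creep '[[0,-1,0,0,1],[0,-1,0,0,1],[0,-1,0,0,1],[0,-1,0,0,1],[0,-1,0,0,1],[0,-1,0,0,1],[0,-1,0,0,1],[0,-1,0,0,1],[0,-1,0,0,1],[0,-1,0,0,1],[0,-1,0,0,1],[0,-1,0,0,1]]' >/dev/null; python3 -m creep '[[-0.1,-1,0,0,1],[-0.1,-1,0,0,1],[-0.1,-1,0,0,1],[0,-1,0,0,1],[0,-1,0,0,1],[0,-0.8,0,0,1],[0,0,0,0,1]]'
python3 -c "
from h import *
p,W,d=grab('wrist','w1.png'); np.save('wW.npy',W); print(d['position'])
go(.436,-.14,.006,101.5)"
```

```text
clock: 3.72
position: [0.4364, -0.14, 0.2266]
ee_rot: [0.309, -3.126, 0.001]
force: [-1.3, -1.0, 0.4]
width: 1.0
gripper_force: 0.0
[ 0.35962981 -0.15615538  0.38482175]
clock 3.77 tcp [ 0.4362 -0.1383  0.2264] yaw 101.4 tilt [-0.001 -0.    -1.   ] q7 2.04 w 1.0 | UNITS x 0.01 y -0.04 z 5.51 turn -0.02
```

View pics/w1.png

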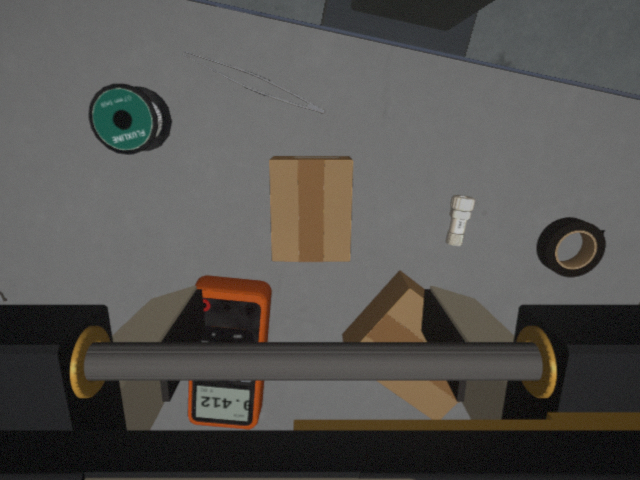

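The wrist view shows the small carton at (311,208), square to the tool, with the reel at (125,118), tweezers (265,85), adaptor (460,220), tape (573,247) and multimeter (230,350). The image's up direction points toward the base.

```bash
cat >> h.py <<'E'
def top(W,lo,hi,x,y,r):
    m=np.isfinite(W).all(-1)&(W[...,2]>lo)&(W[...,2]<hi)&(np.hypot(W[...,0]-x,W[...,1]-y)<r)
    P=W[m]; c,s,a=cv2.minAreaRect((P[:,:2]*1000).astype(np.float32))
    print("rect",np.round(c,1),np.round(s,1),round(a,1),"n",len(P),"z",np.median(P[:,2]).round(4))
    return P
E
python3 -c "
from h import *
W=np.load('wW.npy')
top(W,.03,.045,.436,-.14,.08)
top(W,.033,.045,.393,-.306,.05)
top(W,.01,.025,.429,.107,.05)
m=top(W,-.003,.003,.43,-.05,.04)
"
```

```text
rect [ 437.9 -142.8] [90.3 70.4] 11.2 n 8333 z 0.0364
rect [ 392.4 -306.7] [55.  55.5] 37.4 n 3850 z 0.0371
rect [428.3 105.8] [55.6 53.9] 80.3 n 2146 z 0.0185
rect [430.1 -50.1] [79.3 79.4] 12.2 n 5382 z 0.0002
```

```bash
python3 -m creep '[[-0.03,-0.1,1,0,1],[0,0,1,0,1],[0,0,1,0,1],[0,0,1,0,1],[0,0,1,0,1],[0,0,0.5,0,1],[0,0,0,0,1],[0,0,0,0,0],[0,0,0,0,0],[0,0,0,0,0],[0,0,0,0,0],[0,0,0,0,0]]' 15
python3 -m creep '[[0,0,0,0,0],[0,0,-1,0,0],[0,0,-1,0,0],[0,0,-1,0,0],[0,0,0,0,0]]'
python3 -c "
from h import *
go(.59,.305,.128,92.5)"
```

```text
clock: 5.28
position: [0.4392, -0.1412, 0.0076]
ee_rot: [-0.316, 3.124, -0.0]
force: [-0.3, 1.8, 7.9]
width: 0.761
gripper_force: 15.0
clock: 5.9
position: [0.4403, -0.1417, 0.1294]
ee_rot: [-0.315, 3.12, -0.002]
force: [0.5, 0.2, -2.9]
width: 0.76
gripper_force: 15.0
clock 5.9 tcp [ 0.4403 -0.1417  0.1294] yaw 101.5 tilt [ 0.006 -0.    -1.   ] q7 2.14 w 0.76 | UNITS x -4.23 y 10.99 z 0.04 turn 2.26
```

```bash
python3 -m creep '[[-0.35,1,0,1,0],[-0.35,1,0,1,0],[-0.35,1,0,0.26,0],[-0.35,1,0,0,0],[-0.35,1,0,0,0],[-0.35,1,0,0,0],[-0.35,1,0,0,0],[-0.35,1,0,0,0],[-0.35,1,0,0,0],[-0.35,1,0,0,0],[-0.35,1,0,0,0],[0,0,0,0,0]]'
python3 -c "
from h import *
for n in ('scene','side'):
    W=np.load(n+'W.npy'); top(W,.0425,.0505,.595,.181,.11); top(W,.030,.038,.598,-.191,.1)
print('now')
W=grab('scene')[1]; top(W,.0425,.0505,.595,.181,.105)
go(.59,.306,.128,92.5)"
```

```text
clock: 7.4
position: [0.5613, 0.3118, 0.1249]
ee_rot: [0.076, -3.139, -0.002]
force: [-0.8, 0.5, -1.4]
width: 0.763
gripper_force: 15.0
rect [596.2 182.9] [166.3 114.4] 3.3 n 1348 z 0.0465
rect [ 600.4 -194.3] [155.5  72.3] 5.2 n 956 z 0.0353
rect [599. 182.] [160.3 115.9] 2.8 n 2893 z 0.0456
rect [ 603.9 -193.1] [152.9  76.3] 8.1 n 753 z 0.0346
now
rect [597.3 182.5] [165.2 114.1] 2.6 n 1352 z 0.0465
clock 7.45 tcp [0.5613 0.3089 0.125 ] yaw 92.7 tilt [-0.002 -0.001 -1.   ] q7 1.21 w 0.76 | UNITS x -0.71 y -0.10 z -0.08 turn 0.04
```

```bash
python3 -m creep '[[-0.78,-0.06,0,0,0],[0,0,1,0,0],[0,0,1,0,0],[0,0,0.6,0,0],[0,0,0.3,0,0],[0,0,0.02,0,0],[0,0,0,0,0]]'
python3 -c "
from h import *
go(.5925,.308,.0075,92.7)"
```

```text
clock: 8.32
position: [0.5942, 0.3065, 0.0109]
ee_rot: [-0.068, 3.14, 0.001]
force: [0.6, -0.2, -1.4]
width: 0.764
gripper_force: 15.0
clock 8.32 tcp [0.5942 0.3065 0.0109] yaw 92.5 tilt [ 0.001  0.001 -1.   ] q7 1.28 w 0.764 | UNITS x 0.04 y 0.04 z 0.09 turn -0.05
```

Good; lower the last 3 mm, release partway, and rise, then go on to the tape.

```bash
python3 -m creep '[[0,0,0.07,0,0],[0,0,0,0,0],[0,0,0,0,0.86],[0,0,0,0,0.86],[0,0,0,0,0.86],[0,0,-0.5,0,0.86],[0,0,-1,0,0.86],[0,0,-1,0,0.86],[0,0,-1,0,0.86],[0,0,-1,0,1],[0,0,0,0,1]]'
python3 -c "
from h import *
go(.4283,.1058,.15,92.5)
W=grab('scene')[1]; top(W,.03,.042,.591,.308,.06)
W=grab('side')[1]; top(W,.03,.042,.591,.308,.06)"
```

```text
clock: 9.7
position: [0.5958, 0.3072, 0.1925]
ee_rot: [-0.068, 3.134, 0.006]
force: [-0.0, 0.1, -0.1]
width: 0.985
gripper_force: 0.0
clock 9.7 tcp [0.5958 0.3072 0.1925] yaw 92.5 tilt [ 0.007  0.004 -1.   ] q7 1.22 w 0.985 | UNITS x 4.40 y -4.85 z 1.06 turn -0.01
rect [590.5 306. ] [96.7 74. ] 4.0 n 489 z 0.0367
rect [594. 307.] [91.1 73.9] 2.2 n 1481 z 0.0357
```

```bash
python3 -m creep '[[0.88,-0.97,0,0,1],[0.88,-0.97,0,0,1],[0.88,-0.97,0,0,1],[0.88,-0.97,0,0,1],[0.88,-0.97,0,0,1],[0,0,1,0,1],[0,0,1,0,1],[0,0,1,0,1],[0,0,1,0,1],[0,0,0,0,1]]'
python3 -c "
from h import *
go(.4283,.106,.004,92.5)"
```

```text
clock: 11.05
position: [0.4235, 0.1039, 0.0249]
ee_rot: [0.068, -3.134, 0.004]
force: [-0.2, 0.4, 0.4]
width: 1.005
gripper_force: 0.0
clock 11.05 tcp [0.4235 0.1039 0.0249] yaw 92.5 tilt [-0.006 -0.003 -1.   ] q7 1.53 w 1.005 | UNITS x -0.12 y 0.05 z 0.52 turn -0.01
```

```bash
python3 -m creep '[[-0.1,0.04,0,0,1],[0,0,0.52,0,1],[0,0,0,0,1],[0,0,0,0,0],[0,0,0,0,0],[0,0,0,0,0],[0,0,0,0,0],[0,0,0,0,0],[0,0,0,0,0]]' 10
python3 -c "
from h import *
go(.4283,.106,.004,92.5)"
python3 -m creep '[[0,0,-1,0,0],[0,0,-1,0,0],[0,0,-1,0,0],[0,0,0,0,0]]'
python3 -c "
from h import *
go(.592,.3065,.12,92.5)"
```

```text
clock: 12.18
position: [0.4302, 0.1068, 0.0065]
ee_rot: [-0.068, 3.141, 0.0]
force: [-1.0, 0.2, 5.0]
width: 0.579
gripper_force: 10.0
clock 12.18 tcp [0.4302 0.1068 0.0065] yaw 92.5 tilt [ 0.  0. -1.] q7 1.55 w 0.579 | UNITS x 0.05 y -0.02 z 0.06 turn -0.00
clock: 12.68
position: [0.4318, 0.1074, 0.1286]
ee_rot: [-0.069, 3.136, 0.003]
force: [-0.2, -0.3, -1.0]
width: 0.586
gripper_force: 10.0
clock 12.68 tcp [0.4318 0.1074 0.1286] yaw 92.5 tilt [ 0.004  0.002 -1.   ] q7 1.42 w 0.586 | UNITS x -4.22 y 4.80 z 0.21 turn 0.00
```

```bash
python3 -m creep '[[-0.85,0.96,0,0,0],[-0.85,0.96,0,0,0],[-0.85,0.96,0,0,0],[-0.85,0.96,0,0,0],[-0.85,0.96,0,0,0],[0,0,0,0,0],[0,0,1,0,0],[0,0,0.6,0,0],[0,0,0,0,0]]'
python3 -c "
from h import *
go(.594,.3065,.0435,92.5)"
```

```text
clock: 13.8
position: [0.5893, 0.3042, 0.0593]
ee_rot: [0.067, -3.136, 0.005]
force: [0.1, -0.4, -0.9]
width: 0.58
gripper_force: 10.0
clock 13.8 tcp [0.5893 0.3042 0.0593] yaw 92.5 tilt [-0.005 -0.003 -1.   ] q7 1.28 w 0.58 | UNITS x -0.12 y 0.05 z 0.39 turn -0.01
```

```bash
python3 -m creep '[[-0.06,0.04,0.3,0,0],[0,0,0.08,0,0],[0,0,0,0,0],[0,0,0,0,0]]'
python3 -m creep '[[0,0,0,0,0.75],[0,0,0,0,0.75],[0,0,0,0,0.75],[0,0,-0.5,0,0.75],[0,0,-1,0,0.75],[0,0,-1,0,0.75],[0,0,-1,0,0.75],[0,0,0,0,0.75]]'
python3 -c "
from h import *
go(.389,.332,.15)
for n in('scene','side'):
    W=grab(n,n+'2.png')[1]; top(W,.05,.062,.592,.307,.04);top(W,.03,.042,.592,.307,.06); 
    try: top(W,.007,.03,.389,.332,.06)
    except Exception as e: print(n,'x')"
```

```text
clock: 14.3
position: [0.5943, 0.3078, 0.0477]
ee_rot: [-0.068, 3.14, 0.001]
force: [0.8, 0.0, -0.3]
width: 0.588
gripper_force: 10.0
clock: 15.3
position: [0.5962, 0.3084, 0.1925]
ee_rot: [-0.068, 3.134, 0.006]
force: [-0.9, -0.3, 0.3]
width: 0.751
gripper_force: 0.0
clock 15.3 tcp [0.5962 0.3084 0.1925] yaw 92.5 tilt [ 0.007  0.004 -1.   ] q7 1.24 w 0.751 | UNITS x 5.15 y 0.81 z 1.06 turn -0.00
rect [590.7 307.3] [53.7 51.4] 22.7 n 140 z 0.0547
rect [591.  307.6] [93.2 76.6] 4.5 n 315 z 0.0366
rect [401.6 306.5] [29.  63.8] 7.0 n 71 z 0.0143
rect [593.9 307.8] [54.1 54.3] 23.9 n 391 z 0.0539
rect [594.1 307.9] [91.6 72.6] 2.6 n 1000 z 0.0358
rect [391.7 334.1] [16.1 82.7] 45.3 n 307 z 0.0137
```

```bash
python3 -m creep '[[1,0.2,0,1,0.75],[1,0.2,0,1,0.75],[0,0,0,1,0.75],[0,0,0,1,0.75],[0,0,0,1,0.75],[0,0,0,1,0.75],[0,0,0,1,0.75],[0,0,0,1,0.75],[0,0,0,1,0.75],[0,0,0,1,0.75],[0,0,0,1,0.75],[0,0,0,0.8,0.75]]'
python3 -c "
from h import *
go(.390,.333,.15,45.3)"
```

```text
clock: 16.9
position: [0.5132, 0.3226, 0.1862]
ee_rot: [-1.197, -2.903, 0.003]
force: [-0.1, -0.8, -0.1]
width: 0.752
gripper_force: 0.0
clock 16.9 tcp [0.5132 0.3226 0.1862] yaw 45.2 tilt [-0.002 -0.001 -1.   ] q7 0.42 w 0.752 | UNITS x 2.37 y -1.98 z 0.91 turn -0.03
```

```bash
python3 -m creep '[[0.8,-0.66,0,0,0.75],[0.8,-0.66,0,0,0.75],[0.77,-0.66,0,0,0.75],[0,0,0,0,0.75],[0,0,0,0,0.75]]'
python3 -c "
from h import *
p,W,d=grab('wrist','w2.png'); top(W,.006,.025,.39,.333,.06)
go(.390,.333,.003,45.3)"
```

```text
clock: 17.52
position: [0.391, 0.3333, 0.187]
ee_rot: [1.194, 2.905, -0.0]
force: [0.1, -0.1, -0.3]
width: 0.75
gripper_force: 0.0
rect [390.2 332.7] [16.3 79.5] 45.0 n 1473 z 0.0145
clock 17.57 tcp [0.3916 0.3331 0.187 ] yaw 45.3 tilt [ 0.001 -0.    -1.   ] q7 0.22 w 0.747 | UNITS x 0.03 y -0.03 z 4.60 turn -0.01
```

View pics/w2.png

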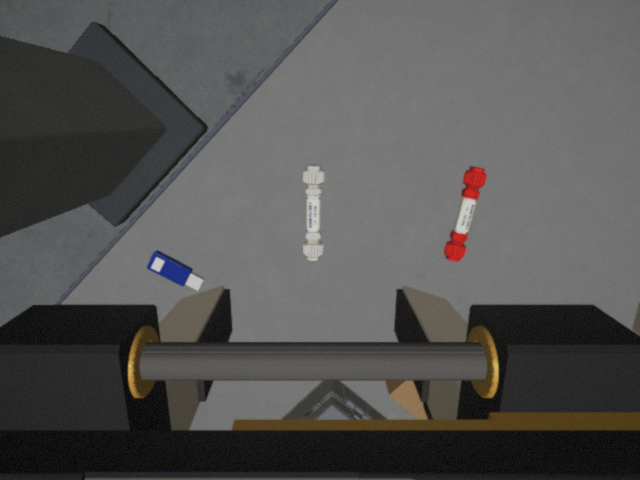

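The white filter at (313,213) lies square to the tool below it; the red look-alike at (467,213) and the stick (175,270) are clear of the fingers.

```bash
python3 -m creep '[[0.03,-0.02,1,0,0.75],[0,0,1,0,0.75],[0,0,1,0,0.75],[0,0,1,0,0.75],[0,0,0.55,0,0.75],[0,0,0,0,0.75],[0,0,0,0,0],[0,0,0,0,0],[0,0,0,0,0],[0,0,0,0,0],[0,0,0,0,0],[0,0,0,0,0]]' 12
python3 -c "
from h import *
go(.390,.333,.003,45.3)"
python3 -m creep '[[0,0,0,0,0],[0,0,0,0,0],[0,0,-1,0,0],[0,0,-1,0,0],[0,0,-1,0,0],[0,0,-1,1,0],[0,0,0,0,0]]'
python3 -c "
from h import *
go(.5975,.182,.15,92.8)"
```

```text
clock: 19.08
position: [0.3894, 0.3337, 0.0052]
ee_rot: [1.195, 2.906, 0.0]
force: [-0.0, -0.3, 2.0]
width: 0.177
gripper_force: 12.0
clock 19.07 tcp [0.3894 0.3337 0.0052] yaw 45.3 tilt [ 0.  0. -1.] q7 0.42 w 0.177 | UNITS x -0.02 y -0.00 z 0.06 turn 0.00
clock: 19.95
position: [0.3907, 0.3347, 0.1676]
ee_rot: [1.296, 2.861, 0.008]
force: [-0.2, 0.0, -0.5]
width: 0.177
gripper_force: 12.0
clock 19.95 tcp [0.3907 0.3347 0.1676] yaw 41.3 tilt [ 0.003  0.004 -1.   ] q7 0.19 w 0.177 | UNITS x -4.98 y -4.07 z 0.44 turn -12.88
```

```bash
python3 -m creep '[[0,0,0,-1,0],[0,0,0,-1,0],[0,0,0,-1,0],[0,0,0,-1,0],[0,0,0,-1,0],[0,0,0,-1,0],[0,0,0,-1,0],[0,0,0,-1,0],[0,0,0,-1,0],[0,0,0,-1,0],[0,0,0,-1,0],[0,0,0,-1,0]]' >/dev/null
python3 -m creep '[[0,0,0,-0.88,0],[-0.98,-0.8,0,0,0],[-0.98,-0.8,0,0,0],[-0.98,-0.8,0,0,0],[-0.98,-0.8,0,0,0],[-0.98,-0.8,0,0,0],[0,0,0,0,0],[0,0,0,0,0]]'
python3 -c "
from h import *
go(.5975,.182,.0525,92.8)"
```

```text
clock: 22.45
position: [0.592, 0.1835, 0.1637]
ee_rot: [0.077, -3.138, 0.0]
force: [0.4, -0.6, -1.2]
width: 0.179
gripper_force: 12.0
clock 22.45 tcp [0.592  0.1835 0.1637] yaw 92.8 tilt [-0.002 -0.    -1.   ] q7 1.46 w 0.179 | UNITS x -0.14 y -0.04 z 2.78 turn 0.00
```

```bash
python3 -m creep '[[-0.12,-0.04,1,0,0],[0,0,1,0,0],[0,0,0.55,0,0],[0,0,0.15,0,0],[0,0,0,0,0],[0,0,0,0,0]]'
python3 -c "
from h import *
go(.5975,.182,.0512,92.8)"
```

```text
clock: 23.2
position: [0.5984, 0.1827, 0.0583]
ee_rot: [-0.078, 3.139, 0.001]
force: [0.2, -0.2, -1.6]
width: 0.175
gripper_force: 12.0
clock 23.2 tcp [0.5984 0.1827 0.0583] yaw 92.8 tilt [ 0.002  0.001 -1.   ] q7 1.52 w 0.175 | UNITS x 0.02 y -0.02 z 0.18 turn 0.01
```

```bash
python3 -m creep '[[0,0,0.15,0,0],[0,0,0,0,0],[0,0,0,0,0],[0,0,0.03,0,0],[0,0,0,0,0]]'
python3 -m creep '[[0,0,0,0,0.5],[0,0,0,0,0.5],[0,0,0,0,0.5],[0,0,-0.5,0,0.5],[0,0,-1,0,0.5],[0,0,-1,0,0.5],[0,0,-1,0,0.5],[0,0,0,0,1]]'
python3 -c "
from h import *
for n in('scene','side'):
    W=grab(n,n+'3.png')[1]
    for a in ((.053,.068,.597,.182,.06),(.0425,.0505,.597,.182,.105),(.033,.045,.393,-.306,.05)):
        try: top(W,*a)
        except Exception: print(n,'x')
go(.46,-.306,.19,88)"
```

```text
clock: 23.82
position: [0.5981, 0.1822, 0.0511]
ee_rot: [-0.077, 3.14, 0.001]
force: [-2.6, 0.4, 12.5]
width: 0.177
gripper_force: 12.0
clock: 24.82
position: [0.5998, 0.1824, 0.1932]
ee_rot: [-0.077, 3.135, 0.003]
force: [0.1, -0.4, -0.3]
width: 0.563
gripper_force: 0.0
rect [596.1 181.8] [77.6 16.4] 3.6 n 103 z 0.0604
rect [596.  205.5] [166.1 161.3] 3.0 n 1248 z 0.0465
rect [ 391.9 -305.3] [54.2 52.4] 24.0 n 408 z 0.0377
rect [600.5 182.7] [79.6 16.1] 2.4 n 246 z 0.0589
rect [598.3 203.5] [160.5 157.4] 2.4 n 2628 z 0.0455
rect [ 395.3 -304. ] [57.2 51.9] 63.2 n 170 z 0.0368
clock 24.93 tcp [0.5977 0.1822 0.1897] yaw 92.8 tilt [ 0.  0. -1.] q7 1.46 w 0.642 | UNITS x 3.01 y -12.32 z -0.01 turn 1.21
```

View pics/side3.png

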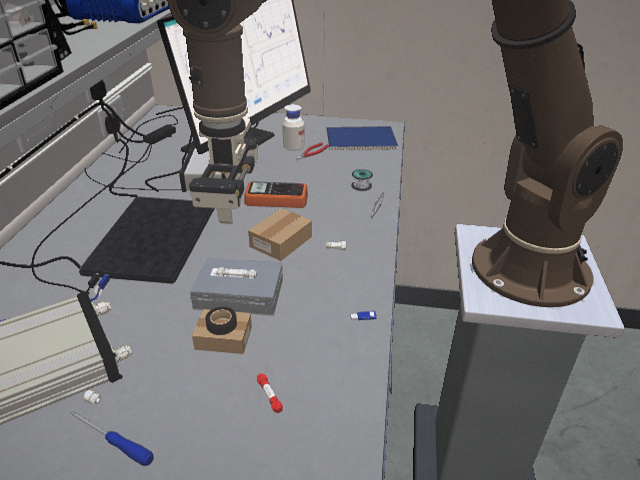

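The side view shows the filter along the lid at (233,272), and the carton with the tape centred on it at (221,330), beside the case. Next is the reel.

```bash
python3 -m creep '[[0.4,-1,0,0,1],[0.4,-1,0,0,1],[0.4,-1,0,0,1],[0.4,-1,0,0,1],[0.4,-1,0,0,1],[0.4,-1,0,0,1],[0.4,-1,0,0,1],[0.4,-1,0,0,1],[0.4,-1,0,0,1],[0.4,-1,0,0,1],[0.35,-1,0,0,1],[0.35,-1,0,0,1]]'
python3 -m creep '[[0,-0.2,0,0,1],[0,0,0,0,1],[0,0,0,0,1]]' >/dev/null
python3 - <<'E'
from h import *
p,W,d=grab('wrist'); P=top(W,.033,.045,.392,-.306,.05)
cv2.imwrite('pics/w3.png',cv2.resize(p[130:290,210:420],None,fx=3,fy=3))
m=(W[...,2]>.033)&(W[...,2]<.045)&(np.hypot(W[...,0]-.392,W[...,1]+.306)<.05)
print(np.mean(np.argwhere(m),0))
r=np.asarray(d['rotation']); r=r if r.shape==(3,3) else R.from_rotvec(r).as_matrix(); print('img right',r[:,0].round(3),'img up',r[:,1].round(3))
go(.392,-.306,.05)
E
```

```text
clock: 26.42
position: [0.4325, -0.3072, 0.1885]
ee_rot: [0.077, -3.139, -0.002]
force: [1.2, -0.5, -0.8]
width: 0.999
gripper_force: 0.0
rect [ 392.3 -306.7] [54.8 55. ] 31.2 n 4330 z 0.0372
[166.43810624 324.83972286]
img right [-0.051  0.999  0.002] img up [-0.957 -0.049 -0.287]
clock 26.85 tcp [ 0.4345 -0.313   0.1894] yaw 92.9 tilt [-0.001  0.001 -1.   ] q7 2.4 w 0.998 | UNITS x 1.05 y 0.23 z 3.49 turn -0.00
```

View pics/w3.png

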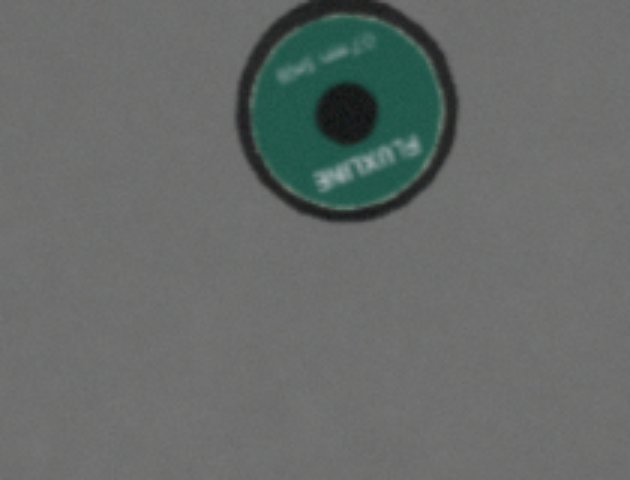

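```bash
python3 -m creep '[[0,0,0,1,1],[0,0,0,1,1],[0,0,0,1,1],[0,0,0,1,1],[0,0,0,1,1],[0,0,0,1,1],[0,0,0,1,1],[0,0,0,1,1],[0,0,0,1,1],[0,0,0,1,1],[0,0,0,1,1],[0,0,0,1,1]]' >/dev/null
python3 -m creep '[[0,0,0,1,1],[0,0,0,1,1],[0,0,0,1,1],[0,0,0,1,1],[0,0,0,1,1],[0,0,0,0.2,1],[0,0,0,0,1]]'
python3 - <<'E'
from h import *
go(.392,-.3065,.05,24)
W=np.load('wW.npy'); P=top(W,.028,.038,.6,-.193,.1); top(W,.02,.05,.6,-.193,.1)
for n in('scene','side'):
    W=np.load(n+'W.npy'); top(W,.008,.05,.6,-.193,.1)
E
```

```text
clock: 29.22
position: [0.4343, -0.3139, 0.1898]
ee_rot: [-1.708, -2.637, -0.0]
force: [-0.2, 0.1, 1.1]
width: 1.003
gripper_force: 0.0
clock 29.23 tcp [ 0.4343 -0.3139  0.1898] yaw 24.1 tilt [-0.  0. -1.] q7 1.37 w 1.003 | UNITS x 0.60 y -0.89 z 3.50 turn 0.04
rect [ 602.  -195.4] [154.2  72.6] 5.3 n 6523 z 0.0353
rect [ 601.7 -195.2] [154.8  73.1] 5.3 n 6931 z 0.0353
rect [ 599.6 -195. ] [159.2  74.7] 5.5 n 1444 z 0.0351
rect [ 602.6 -191.6] [154.6  80.2] 6.6 n 1356 z 0.033
```

```bash
python3 -m creep '[[0.6,-0.89,0,0,1],[0,0,0,0,1],[0,0,1,0,1],[0,0,1,0,1],[0,0,1,0,1],[0,0,0,0,1]]'
python3 -c "
from h import *
go(.3922,-.3066,.004,24)"
```

```text
clock: 29.98
position: [0.3908, -0.3061, 0.0681]
ee_rot: [-1.708, -2.632, 0.0]
force: [-1.1, 0.5, 0.3]
width: 1.002
gripper_force: 0.0
clock 29.98 tcp [ 0.3908 -0.3061  0.0681] yaw 24.0 tilt [-0.004  0.002 -1.   ] q7 1.56 w 1.002 | UNITS x -0.03 y 0.03 z 1.60 turn 0.01
```

```bash
python3 -m creep '[[0,0,1,0,1],[0,0,0.58,0,1],[0,0,0,0,1],[0,0,0,0,1],[0,0,0,0,0],[0,0,0,0,0],[0,0,0,0,0],[0,0,0,0,0],[0,0,0,0,0],[0,0,0,0,0]]' 25
python3 -c "
from h import *
go(.3922,-.3066,.004,24)"
python3 -m creep '[[0,0,-1,0,0],[0,0,-1,0,0],[0,0,-1,0,0],[0,0,0,0,0]]'
python3 -c "
from h import *
go(.610,-.2905,.12,24)"
```

```text
clock: 31.22
position: [0.392, -0.3071, 0.0068]
ee_rot: [1.711, 2.635, 0.0]
force: [0.1, 0.3, 3.3]
width: 0.597
gripper_force: 25.0
clock 31.23 tcp [ 0.392  -0.3071  0.0068] yaw 24.0 tilt [ 0.  0. -1.] q7 1.66 w 0.597 | UNITS x 0.01 y 0.01 z 0.07 turn 0.00
clock: 31.72
position: [0.3927, -0.308, 0.1286]
ee_rot: [1.708, 2.632, 0.001]
force: [0.2, 0.2, -3.0]
width: 0.596
gripper_force: 25.0
clock 31.73 tcp [ 0.3927 -0.308   0.1286] yaw 24.0 tilt [ 0.003 -0.002 -1.   ] q7 1.48 w 0.596 | UNITS x -1.81 y 5.14 z 0.22 turn 0.01
```

```bash
python3 -m creep '[[-0.3,0.86,0,0,0],[-0.3,0.86,0,0,0],[-0.3,0.86,0,0,0],[-0.3,0.86,0,0,0],[-0.3,0.86,0,0,0],[-0.3,0.86,0,0,0],[0,0,0,0,0],[0,0,1,0,0],[0,0,1,0,0],[0,0,0,0,0]]'
python3 -c "
from h import *
go(.610,-.2905,.0068,24)"
```

```text
clock: 32.98
position: [0.6061, -0.2873, 0.0426]
ee_rot: [-1.708, -2.627, 0.002]
force: [0.1, 0.8, -1.9]
width: 0.597
gripper_force: 25.0
clock 32.98 tcp [ 0.6061 -0.2873  0.0426] yaw 24.0 tilt [-0.007  0.004 -1.   ] q7 1.32 w 0.597 | UNITS x -0.11 y 0.06 z 0.89 turn -0.01
```

```bash
python3 -m creep '[[-0.06,0,0.6,0,0],[0,0,0.2,0,0],[0,0,0,0,0],[0,0,0.09,0,0],[0,0,0,0,0]]'
python3 -c "
from h import *
go(.610,-.2905,.0068,24)"
```

```text
clock: 33.6
position: [0.6108, -0.291, 0.0115]
ee_rot: [1.71, 2.635, 0.0]
force: [0.4, -0.7, -2.7]
width: 0.597
gripper_force: 25.0
clock 33.6 tcp [ 0.6108 -0.291   0.0115] yaw 24.0 tilt [ 0.001 -0.    -1.   ] q7 1.34 w 0.597 | UNITS x 0.02 y -0.01 z 0.12 turn 0.01
```

```bash
python3 -m creep '[[0,0,0.1,0,0],[0,0,0,0,0],[0,0,0.03,0,0],[0,0,0,0,0],[0,0,0,0,0.85],[0,0,0,0,0.85],[0,0,0,0,0.85],[0,0,-0.5,0,0.85],[0,0,-1,0,0.85],[0,0,-1,0,0.85],[0,0,-1,0,0.85],[0,0,0,0,0.85]]'
python3 -m creep '[[0,0,-1,0,0.85],[1,-1,0,0,0.85],[1,-1,0,0,0.85],[1,-1,0,0,0.85],[0,0,0,0,0.85]]'
python3 - <<'E'
from h import *
for n in('scene','side'):
    W=grab(n,n+'4.png')[1]
    for a in ((.033,.045,.61,-.2905,.032),(.008,.05,.6,-.193,.09),(.053,.068,.597,.182,.06),(.0425,.0505,.597,.175,.1),(.05,.062,.592,.307,.04),(.033,.04,.592,.307,.06)): top(W,*a)
E
```

```text
clock: 35.1
position: [0.6122, -0.2928, 0.1509]
ee_rot: [1.708, 2.629, 0.001]
force: [0.8, -0.6, 0.1]
width: 0.851
gripper_force: 0.0
clock: 35.72
position: [0.4474, -0.2282, 0.1852]
ee_rot: [-1.711, -2.629, -0.004]
force: [1.3, -0.1, 0.4]
width: 0.853
gripper_force: 0.0
rect [ 609.  -288.8] [55.  53.8] 18.1 n 289 z 0.0376
rect [ 572.9 -224.4] [ 83.1 151.7] 34.7 n 819 z 0.0336
rect [591.8 183. ] [18.  82.9] 89.5 n 102 z 0.0604
rect [595.8 183.8] [164.7 114.5] 2.7 n 1246 z 0.0466
rect [593.3 307.5] [60.5 51.9] 23.1 n 133 z 0.0546
rect [591.2 305.8] [93.9 71.9] 1.3 n 247 z 0.037
rect [ 612. -289.] [54.  53.2] 89.3 n 163 z 0.0366
rect [ 604.5 -215.6] [154.2 132.7] 4.7 n 1500 z 0.033
rect [600.  182.9] [80.1 19.4] 3.5 n 245 z 0.0589
rect [598.7 182.8] [159.8 114.1] 2.5 n 2610 z 0.0455
rect [593.7 308.1] [55.2 54.2] 78.6 n 399 z 0.0538
rect [594. 307.] [91.3 73.9] 2.8 n 869 z 0.0358
```

View pics/scene4.png

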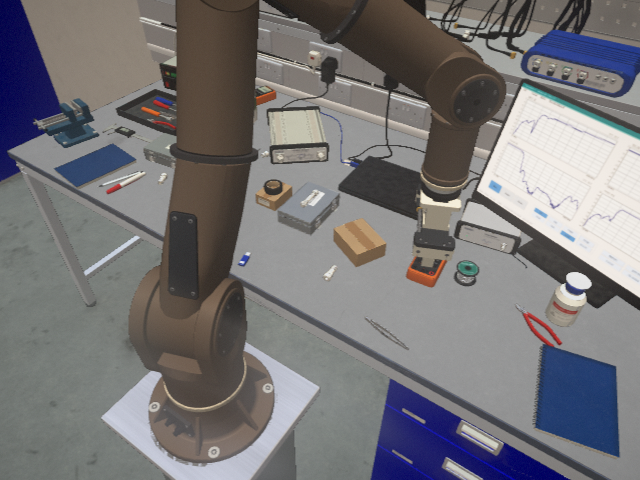

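The final view shows the reel standing at (467,270) beside the multimeter, the filter on the case (315,198), and the carton with the tape at (273,190). The measured offsets are all within limits.

```bash
python3 -c "
from cell import sign_off
print(sign_off())"
```

```text
the job is handed in; nothing more can be done
None
```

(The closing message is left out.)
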